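# Cover a thin glass specimen cup on the dish warmer

## Robot

A 7-joint arm with a two-finger parallel gripper is mounted at the origin on the work surface. World frame = base frame: x ahead of the robot, y to its left, z up, the work surface at z = 0. Lengths are in m, angles in rad, forces in N, time in s.
With the tool pointing down it reaches from about 0.4 to 0.85 m from the base axis. Payload 4.5 kg.
Tool frame: the origin (TCP) lies midway between the tips of the shut fingers; the grasp point (between the pads) lies 19 mm behind it; y points along the fingers, z is the direction in which the jaws open and shut, and the axes are right-handed (so a half turn about y gives the same grasp; the last joint's range is limited). The gripper opens to 88 mm and grips with 3 to 60 N. Pads are 18 mm wide; open, the fingers measure 123 mm over their backs; the gripper's body (75 mm by 187 mm) begins 45 mm behind the grasp point.
Start: joints at [-1.218, 0.689, -0.195, 1.565, 0.157, 0.902, -0.215], TCP at [0.196, 0.594, 0.239] pointing down, gripper open.
Joint ranges: [-3.01, 3.01], [-0.46, 2.08], [-1.47, 1.51], [0.13, 2.56], [-1, 4.14], [0.04, 2.09], [-2.66, 2.66]. Speed limits (rad/s): [2.57, 2.57, 3.14, 3.14, 3.14, 3.14, 3.14].

## Interface

Orientations are given as a unit quaternion [x, y, z, w].
In Python, from plant import r, snapshot, get_calibration, job, boxes_of gives the robot as it stands. The module is installed in compiled form; this text tells all that it offers.
- The arm moves only by the shell command python3 -m handwheel 'ROWS' [OPENING] [FORCE]. ROWS is JSON, a list that holds one entry, the list of rows, each a list of 6 numbers: the shift along the tool's x, y, z as a fraction of full scale, then the turn, a rotation vector about the tool's x, y, z as a fraction of full scale. In form: [[[x, y, z, wx, wy, wz], ...]]. A call has 1 to 12 rows; each row is the pose to reach, as a shift and turn from the pose commanded when the call began, along the tool's axes at that moment, turning the shorter way round; what a row does not reach only later rows make up. Full scale, the value 1, is 100 cm for a shift and 180 degrees for a turn. A row lasts 1/12 s, in which the tool goes at most 41.7 mm and 7.16 degrees, less where a joint would pass 70% of its speed; a pose out of reach is approached as far as the arm can. A call with a number of a shift or a turn outside -1 to 1 is refused whole. A call with a gripper value outside its range is refused whole. OPENING is the opening, from -1 (shut) to 1 (fully open), set as the call begins (- or left out, the last holds). The fingers move at their own pace and stop on an object; FORCE is the grip in N (left out, the last holds). Time passes only in rows, so rows that repeat a pose let the fingers close. It gives the time, the measured TCP pose, the force and the opening at its end, in the units of the state.
- r.get_state(): the state, without advancing time (a new reading comes with each control period).
- snapshot(name): name is "scene" or "top" or "wrist"; returns the picture (384x512x3 uint8, red, green, blue); there is no depth.
- get_calibration(name): a dict with "fx", "fy", "cx", "cy" (pixels), "k1" (the pictures are not rectified: a ray, as slopes to the right and down, at radius r is drawn at 1 + k1 r^2 times it, then the intrinsics apply), "T" (4x4, takes a point from camera to world coordinates). Camera axes: x right, y down, z forward; pixel columns grow to the right and rows downward; lengths in m; the calibration is good to about 2 mm. A picture is of the moment at which its call begins: read the wrist's pose just before it. get_calibration takes no time and is no camera call; for the wrist camera it gives the pose at the moment of the call.
- job.finish_job(): hands the job in, once; it reports no verdict.
Trained networks look in the newest picture that a camera, given by its name, has taken for a name from the list of things; names that differ only in an ending like _2 or _b are one class to them, and where a whole thing is asked for, a point or a joint stands for the part that bears it (a point fixed in the world has none). Each returns a list of dicts, best first, with "confidence" (0 to 1); they miss things now and then, are a little off and sometimes report something else, mostly with a low value. They report only what shows in the picture. A call takes as long as a camera call. They do not tell look-alikes from the thing itself.
- boxes_of(thing, camera): "bbox" ([left, top, right, bottom] in pixels, round what is visible of it).
The state is a dict: "clock": time; "q": joint angles; "qd": joint speeds; "joint_torque": joint torques, N m; "tool_pos": TCP position; "eef_rot": TCP orientation; "contact_force": force on the tool from outside, world axes, zero at the start; "moment": the same for the moment, N m; "opening": opening from 0.0 (shut) to 1.0 (fully open).
Only numpy, scipy, OpenCV 4.12 (cv2) and the standard library are available. Lean on these libraries where they do the work, as an engineer would, in place of code of your own. Each camera call takes 0.05 s, during which the arm holds its last target. There are 200 camera calls.

## Task

Take the narrow glass specimen cup from the steel tray, stand it upright in the middle of the warmer's round plate and let go, then set the smaller white cover, the one that fits, on it so that its lip is in the mouth and it sits level. The glass is thin: grip the cup with no more than 15 N, keep it upright, and set both cup and cover down gently, without dropping, banging or pressing. Leave everything else as it is.

Things in the scene. Friction and masses are not known exactly. Their poses are not given: they have to be found in the camera images.
- cup: narrow amber glass specimen cup, upright and open, straight-sided: 60 mm outside diameter, 70 mm high, wall 2.5 mm (mouth 55 mm across), about 100 g, thin glass. Stands in the steel tray at the start. Origin at the centre of its underside, z up through the mouth.
- cup_rim (a point): centre of the cup's mouth, level with its rim, 70 mm above its underside
- cover: smaller white plastic cover, 45 g: disc 72 mm across, 5 mm thick; under it a lip 49 mm across, 6 mm deep, that drops loosely into the cup's mouth; on top a round knob 18 mm across, 24 mm tall. Lies knob up in the tray on its lip. Origin: centre of the lip's underside (disc top 11 mm, knob top 35 mm above it), z up through the knob. Seated, the origin lies 6 mm below the rim.
- cover_knob (a point): centre of the cover's knob, 23 mm above the cover's origin
- warmer: low white square box, 150 x 150 mm and 26 mm high, with a round metal hot plate 110 mm across on top, to the right of the tray (from the robot); fixed. Origin under its centre.
- warmer_top (a point): centre of the hot plate's upper face, 32 mm above the warmer's underside
- tray: flat steel instrument tray, 340 (its x) x 460 mm (its y), floor 2 mm thick, rim 12 mm high, fixed; origin under its centre
- dish: wide amber glass dish, 90 mm across, 40 mm high, open, in the tray; origin under its centre. Bystander
- wide_cover: the larger white cover, of the same shape as the right one but with a disc 100 mm across (knob 18 mm); belongs to the wide dish. Origin under its centre. Bystander
- pen: green marker with a steel tip, 140 mm long, 12 mm wide, 10 mm high, lying in the tray along its own x; origin under its centre. Bystander
- tweezers: dark steel tweezers, 140 mm long, 12 mm wide, 6 mm high, lying in the tray along their own x; origin under their centre. Bystander
There are look-alikes about, which are no part of the job. Leave any pink or yellow look-alike of the cup alone.

How it is judged:
On the way, in this order (a step that is already met when the one before it is completed fails the run):
1. the cup stands released and upright in the middle of the warmer's plate, still uncovered (horizontal distance between cup and warmer_top below 0.022 m and z of cup in the frame of warmer_top between -0.004 and 0.004 m and angle between cup's own z axis and vertical below 0.05 rad and linear speed of cup below 0.02 m/s and contact force between the fingers and cup below 0.2 N and distance between cover and cup_rim above 0.05 m), for 0.2 s.
2. the smaller cover sits level on the cup, lip in the mouth (horizontal distance between cup and warmer_top below 0.022 m and z of cup in the frame of warmer_top between -0.004 and 0.004 m and angle between cup's own z axis and vertical below 0.05 rad and linear speed of each of cup, cover below 0.02 m/s and horizontal distance between cover and cup_rim below 0.006 m and z of cover in the frame of cup_rim between -0.0085 and -0.0035 m and angle between cover's own z axis and vertical below 0.04 rad and angle between the z axis of cover and the z axis of cup, either way round below 0.04 rad), for 0.2 s.
At the end, for the whole second after the job is handed in: The cup stands upright (within 0.05 rad) on the warmer's round plate, its axis within 22 mm of the plate's centre; the smaller cover sits on it, lip in the mouth: within 6 mm of the cup's axis, its disc within 2.5 mm of the rim, level within 0.04 rad; both released and at rest (all of step 2 and contact force between the fingers and cup below 0.2 N and contact force between the fingers and cover below 0.2 N); the robot touches nothing.
It fails at once if the cup is gripped with more than 15 N a finger (30 N over both fingers) (contact force between the fingers and cup above 30 N).
It fails at once if the cup is tipped by more than 0.4 rad (angle between cup's own z axis and vertical above 0.4 rad).
It fails at once if the cup is banged or pressed onto the warmer or the tray with more than 35 N, or dropped (moving at over 0.4 m/s out of the fingers) ((linear speed of cup above 0.4 m/s and contact force between the fingers and cup below 0.2 N) or contact force between cup and warmer above 35 N or contact force between cup and tray above 35 N).
It fails at once if the cover is banged or pressed onto the cup with more than 35 N, or dropped (moving at over 0.4 m/s out of the fingers) ((linear speed of cover above 0.4 m/s and contact force between the fingers and cover below 0.2 N) or contact force between cover and cup above 35 N).
It fails at once if the dish, the wide cover or another bystander is moved by more than 20 mm (distance of any of dish, wide_cover, pen, tweezers from where it was at the start of the episode above 0.02 m).
It also fails if it takes over 70 s, if anything falls off the work surface, if the arm or the gripper's body presses on something with over 40 N, if the wrist force passes 120 N, or if a joint passes its speed limit or range.

## Working session

There is one attempt and no reset: what is moved stays moved. The work goes in short steps, Python scripts to look and compute and a shell command to move; the robot and the scene stay as the last step left them, time stands still between calls to the robot, and variables do not carry over. Pictures are saved under pics/ and viewed, about 8 in all and at most 12, crops included, and the job is handed in when it is done.

```bash
mkdir -p pics; cat > h.py <<'E'
import numpy as np, cv2
from plant import r, snapshot, get_calibration, job, boxes_of
from scipy.spatial.transform import Rotation as R
def pix2w(c,u,v,z):
    K=np.array([[c['fx'],0,c['cx']],[0,c['fy'],c['cy']],[0,0,1.]])
    p=cv2.undistortPoints(np.array([[[u,v]]],float),K,np.array([c['k1'],0,0,0.]),None)[0,0] 
    T=np.array(c['T']); d=T[:3,:3]@[p[0],p[1],1]; o=T[:3,3]
    return o+d*(z-o[2])/d[2]
def w2pix(c,P):
    T=np.array(c['T']); p=T[:3,:3].T@(np.array(P)-T[:3,3]); a=p[:2]/p[2]; a=a*(1+c['k1']*(a@a))
    return np.array([c['fx']*a[0]+c['cx'],c['fy']*a[1]+c['cy']])
E
cat > a.py <<'E'
from h import *
ims=[]
for n in ['top','scene']:
    im=snapshot(n); cv2.imwrite(f'pics/{n}0.png',im[...,::-1]); c=get_calibration(n)
    print(n,np.round(np.array(c['T']),3).tolist(),c['fx'],c['k1'])
    for t,z in [('cup',.072),('cover',.02),('warmer',.03),('dish',.04),('wide_cover',.02),('pen',.01),('tweezers',.005),('tray',.0)]:
        for b in boxes_of(t,n)[:5]:
            x=b['bbox']; print(t,round(b['confidence'],2),np.round(x),np.round(pix2w(c,(x[0]+x[2])/2,(x[1]+x[3])/2,z),3))
    ims.append(im)
cv2.imwrite('pics/both.png',cv2.resize(np.vstack(ims)[...,::-1],None,fx=.78,fy=.78))
print(r.get_state())
E
python3 a.py
```

```text
top [[0.027, -0.996, 0.088, 0.391], [-0.999, -0.029, -0.023, 0.049], [0.026, -0.087, -0.996, 1.006], [0.0, 0.0, 0.0, 1.0]] 394.4520265662668 -0.12025640181878969
cup 0.89 [290. 202. 321. 225.] [ 0.429 -0.101  0.072]
cup 0.84 [210. 174. 235. 199.] [0.487 0.098 0.072]
cup 0.73 [156. 262. 180. 289.] [0.274 0.221 0.072]
cover 0.69 [136. 180. 168. 206.] [0.472 0.279 0.02 ]
warmer 0.73 [337. 139. 398. 200.] [ 0.547 -0.265  0.03 ]
warmer 0.63 [137. 178. 169. 208.] [0.471 0.273 0.03 ]
warmer 0.46 [178. 163. 189. 217.] [0.481 0.197 0.03 ]
dish 0.96 [127. 103. 165. 148.] [0.64  0.298 0.04 ]
wide_cover 0.58 [212. 111. 250. 147.] [0.642 0.085 0.02 ]
wide_cover 0.35 [212. 173. 236. 200.] [0.494 0.098 0.02 ]
pen 0.69 [178. 164. 190. 219.] [0.478 0.198 0.01 ]
tweezers 0.56 [187. 101. 191. 145.] [0.657 0.195 0.005]
tray 0.69 [ 91.  91. 280. 231.] [0.559 0.201 0.   ]
scene [[0.67, 0.488, -0.559, 0.995], [0.742, -0.427, 0.516, -0.434], [0.013, -0.761, -0.649, 0.678], [0.0, 0.0, 0.0, 1.0]] 429.0168467197084 -0.04446047174679564
cup 0.92 [246. 120. 266. 155.] [0.31  0.191 0.072]
cup 0.89 [173. 204. 206.
[... 539 characters left out ...]
 310.] [0.598 0.147 0.   ]
{'clock': 0.9, 'q': array([-1.21818839,  0.68908826, -0.19459275,  1.56529187,  0.15728631,
        0.90246785, -0.21508939]), 'qd': array([ 0.00095247,  0.00024485,  0.00064089, -0.00065287,  0.00044813,
        0.0009674 ,  0.00031887]), 'joint_torque': array([-1.47354316e-03, -5.27471852e+01, -1.26715332e+00, -1.53743577e+01,
       -5.18237147e-02, -8.89372805e-04,  1.44380601e-05]), 'tool_pos': array([0.19588264, 0.59355078, 0.23875203]), 'eef_rot': array([-0.69809833,  0.11223435, -0.11223093,  0.69818793]), 'contact_force': array([ 0.15309633,  0.39030774, -0.27012275]), 'moment': array([-0.01020875, -0.01013579,  0.06685547]), 'opening': 1.0000649079352206}
```

View pics/top0.png

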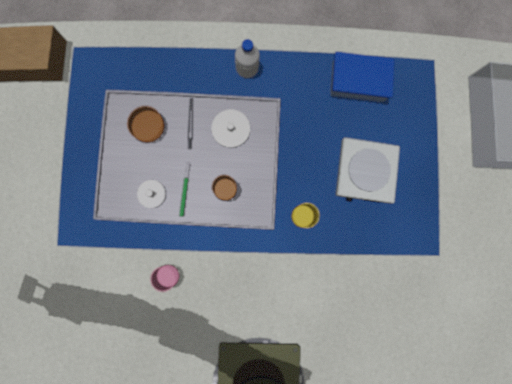

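View pics/scene0.png

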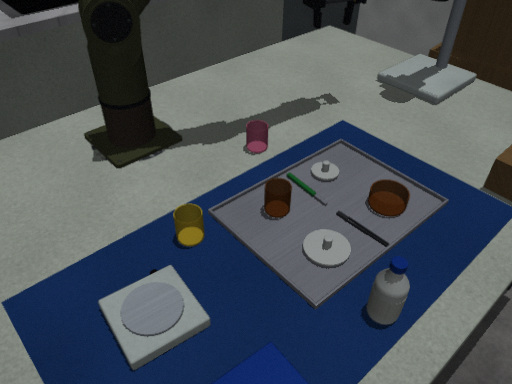

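The pictures show three cup-shaped things. In the top view they are amber at (225,188) in the tray, yellow at (305,215) and pink at (165,278). Amber in the tray fits the description. There are two white covers: a small one at (151,194) and a large one at (231,128). The small one is the one to use, and the warmer is at (368,170). Next I'll fit the poses from both cameras and check them in a crop.

```bash
cat > fit.py <<'E'
from h import *
from scipy.optimize import least_squares
def ring(x,y,z,rad,n=48):
    t=np.linspace(0,2*np.pi,n,endpoint=False); return np.c_[x+rad*np.cos(t),y+rad*np.sin(t),np.full(n,z)]
def mask_box(im,near,kind,win=45):
    hsv=cv2.cvtColor(im,cv2.COLOR_RGB2HSV)
    if kind=='amber': m=((hsv[...,0]<16)&(hsv[...,1]>110)).astype(np.uint8)
    else: m=((hsv[...,1]<40)&(hsv[...,2]>kind)).astype(np.uint8)
    n,l,s,c=cv2.connectedComponentsWithStats(m)
    i=min((i for i in range(1,n) if s[i,4]>60),key=lambda i:np.hypot(*(c[i]-near)))
    x,y,w,h,a=s[i]; return np.array([x-.0,y-.0,x+w-1,y+h-1],float),a
def model(c,P):
    q=np.array([w2pix(c,p) for p in P]); return np.r_[q.min(0),q.max(0)]
def fit(obs,pts,x0):
    f=lambda p:np.concatenate([model(c,pts(*p))-b for c,b in obs])
    s=least_squares(f,x0); return s.x,np.round(s.fun,1)
cupP=lambda x,y,z=.002:np.r_[ring(x,y,z,.03),ring(x,y,z+.07,.03)]
covP=lambda x,y,z=.002:np.r_[ring(x,y,z+.006,.036),ring(x,y,z+.011,.036)]
E
cat > b.py <<'E'
from fit import *
im={n:cv2.imread(f'pics/{n}0.png')[...,::-1] for n in('top','scene')}; C={n:get_calibration(n) for n in im}
near={'cup':dict(top=(225,188),scene=(278,198)),'cover':dict(top=(151,194),scene=(325,172)),'plate':dict(top=(368,170),scene=(153,308))}
for k,kind,pts,x0 in [('cup','amber',cupP,(.49,.1)),('cover',185,covP,(.47,.28))]:
    obs=[]
    for n in im:
        b,a=mask_box(np.ascontiguousarray(im[n]),near[k][n],kind); print(k,n,b,a); obs.append((C[n],b)); print(fit(obs[-1:],pts,x0))
    print('both',fit(obs,pts,x0))
obs=[(C['top'],np.array([337,139,398.,200])),(C['scene'],np.array([100,266,209,371.]))]
def W(x,y,a):
    s=np.array([[i,j] for i in(-.075,.075) for j in(-.075,.075)])@np.array([[np.cos(a),np.sin(a)],[-np.sin(a),np.cos(a)]])
    return np.r_[np.c_[s+[x,y],np.full(4,.026)],np.c_[s+[x,y],np.zeros(4)]]
print('warmer',fit(obs,W,(.54,-.26,.05)))
a=cv2.resize(im['top'][90:235,110:330],None,fx=3.5,fy=3.5,interpolation=3)
b=cv2.resize(im['scene'][140:280,160:420],None,fx=2.96,fy=2.96,interpolation=3)
print(a.shape,b.shape)
b=b[:, :770]; a=a[:,:770]
cv2.imwrite('pics/crop.png',cv2.resize(np.vstack([a,b]),None,fx=.65,fy=.65)[...,::-1])
w=snapshot('wrist'); cw=get_calibration('wrist'); print(cw); s=r.get_state(); print(R.from_quat(s['eef_rot']).as_matrix().round(3))
E
python3 b.py
```

```text
cup top [213. 176. 235. 199.] 421
(array([0.48785949, 0.09547196]), array([-1.7, -2. ,  1.9,  2.1]))
cup scene [265. 178. 291. 216.] 878
(array([0.4863625 , 0.09999979]), array([-0.9, -1.4,  0.9,  1.2]))
both (array([0.48765658, 0.09728502]), array([-2.5, -1.9,  1.2,  2.1, -1.4, -0.6,  0.4,  2. ]))
cover top [138. 181. 163. 207.] 448
(array([0.46985547, 0.28437423]), array([-1.8, -1.2,  1.7,  1.2]))Traceback (most recent call last):
  File "b.py", line 7, in <module>
    b,a=mask_box(np.ascontiguousarray(im[n]),near[k][n],kind); print(k,n,b,a); obs.append((C[n],b)); print(fit(obs[-1:],pts,x0))
        ~~~~~~~~^^^^^^^^^^^^^^^^^^^^^^^^^^^^^^^^^^^^^^^^^^^^^
  File "fit.py", line 10, in mask_box
    i=min((i for i in range(1,n) if s[i,4]>60),key=lambda i:np.hypot(*(c[i]-near)))
ValueError: min() iterable argument is empty
```

```bash
sed -i "s/('cover',185/('cover',160/; " b.py; python3 b.py
```

```text
cup top [213. 176. 235. 199.] 421
(array([0.48785949, 0.09547196]), array([-1.7, -2. ,  1.9,  2.1]))
cup scene [265. 178. 291. 216.] 878
(array([0.4863625 , 0.09999979]), array([-0.9, -1.4,  0.9,  1.2]))
both (array([0.48765658, 0.09728502]), array([-2.5, -1.9,  1.2,  2.1, -1.4, -0.6,  0.4,  2. ]))
cover top [ 99.  97. 273. 226.] 14641
(array([0.55420656, 0.19717987]), array([ 72.9,  51. , -72.8, -49.8]))Traceback (most recent call last):
  File "b.py", line 7, in <module>
    b,a=mask_box(np.ascontiguousarray(im[n]),near[k][n],kind); print(k,n,b,a); obs.append((C[n],b)); print(fit(obs[-1:],pts,x0))
        ~~~~~~~~^^^^^^^^^^^^^^^^^^^^^^^^^^^^^^^^^^^^^^^^^^^^^
  File "fit.py", line 10, in mask_box
    i=min((i for i in range(1,n) if s[i,4]>60),key=lambda i:np.hypot(*(c[i]-near)))
ValueError: min() iterable argument is empty
```

```bash
sed -i "s/,('cover',160,covP,(.47,.28))//" b.py; python3 b.py
```

```text
cup top [213. 176. 235. 199.] 421
(array([0.48785949, 0.09547196]), array([-1.7, -2. ,  1.9,  2.1]))
cup scene [265. 178. 291. 216.] 878
(array([0.4863625 , 0.09999979]), array([-0.9, -1.4,  0.9,  1.2]))
both (array([0.48765658, 0.09728502]), array([-2.5, -1.9,  1.2,  2.1, -1.4, -0.6,  0.4,  2. ]))
warmer (array([ 0.54870142, -0.26918016, -0.08054772]), array([-2. , -2.1,  0.4,  1.9, -4. , -2.7,  3. ,  1.6]))
(508, 770, 3) (414, 770, 3)
{'fx': 306.9489825263776, 'fy': 306.9489825263776, 'cx': 257.84182761131143, 'cy': 187.21396071714867, 'k1': 0.018402362315150952, 'T': array([[ 3.13977545e-01,  9.17153932e-01,  2.45452166e-01,
         1.32376740e-01],
       [ 9.49429923e-01, -3.03565015e-01, -8.01941550e-02,
         6.14445441e-01],
       [ 9.60305855e-04,  2.58218795e-01, -9.66085986e-01,
         3.85039713e-01],
       [ 0.00000000e+00,  0.00000000e+00,  0.00000000e+00,
         1.00000000e+00]])}
[[ 0.95   0.     0.313]
 [-0.313  0.     0.95 ]
 [-0.    -1.     0.   ]]
```

View pics/crop.png

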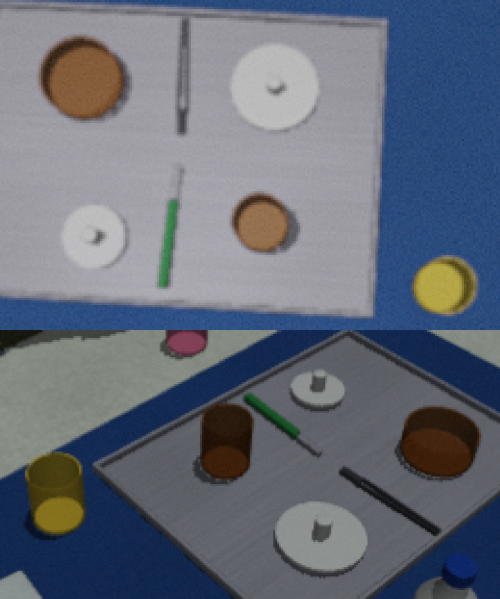

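The crop confirms it: the narrow amber cup in the tray is at (262,222) in the top half and the small cover is at (93,236). I'm moving the wrist camera over the cup and squaring the yaw to the world axes.

```bash
python3 -m handwheel '[[[0.035,0,-0.033,0,-0.01,0],[0.07,0,-0.067,0,-0.02,0],[0.1,0,-0.096,0,-0.03,0],[0.13,0,-0.125,0,-0.04,0],[0.16,0,-0.153,0,-0.05,0],[0.19,0,-0.182,0,-0.06,0],[0.22,0,-0.21,0,-0.07,0],[0.25,0,-0.239,0,-0.08,0],[0.28,0,-0.268,0,-0.09,0],[0.31,0,-0.297,0,-0.101,0],[0.34,0,-0.326,0,-0.101,0],[0.36,0,-0.345,0,-0.101,0]]]' 1 8
cat > look.py <<'E'
from h import *
import sys
s=r.get_state(); print('clock',round(s['clock'],2),'tcp',s['tool_pos'].round(4),'F',s['contact_force'].round(2),'open',round(s['opening'],3)); M=R.from_quat(s['eef_rot']).as_matrix(); print(M.round(3).tolist()); print('q',s['q'].round(2))
E
python3 look.py
```

```text
clock: 1.95
tool_pos: [0.4305, 0.1509, 0.239]
eef_rot: [-0.707, 0.0, -0.001, 0.707]
contact_force: [0.1, 0.7, -0.1]
opening: 0.999
clock 1.95 tcp [0.4305 0.1509 0.239 ] F [ 0.14  0.68 -0.07] open 0.999
[[1.0, 0.001, 0.002], [-0.002, 0.0, 1.0], [0.001, -1.0, 0.0]]
q [-0.2   0.49 -0.35  2.05  0.27  0.65  0.83]
```

```bash
python3 -m handwheel '[[[0.01,0,-0.03,0,0,0],[0.02,0,-0.053,0,0,0],[0.02,0,-0.053,0,0,0],[0.02,0,-0.053,0,0,0],[0.02,0,-0.053,0,0,0]]]'
cat > wr.py <<'E'
from fit import *
import sys
name,thing=sys.argv[1:3]
s=r.get_state(); c=get_calibration('wrist'); im=snapshot('wrist')
cv2.imwrite(f'pics/{name}.png',im[...,::-1]); print('tcp',s['tool_pos'].round(4),s['clock'])
pts,x0={'cup':(cupP,(.487,.098)),'cover':(covP,(.47,.28)),'plate':(lambda x,y:ring(x,y,.032,.055),(.545,-.265))}[thing]
t={'plate':'warmer'}.get(thing,thing)
for b in boxes_of(t,'wrist')[:4]:
    print(round(b['confidence'],2),np.round(b['bbox'],1),fit([(c,np.array(b['bbox']))],pts,x0))
print('pred',model(c,pts(*x0)).round(1))
E
python3 wr.py w1 cup
```

```text
clock: 2.37
tool_pos: [0.4494, 0.101, 0.2389]
eef_rot: [-0.707, 0.0, -0.0, 0.707]
contact_force: [-0.2, -0.1, 0.5]
opening: 1.005
tcp [0.4494 0.101  0.2389] 2.3667
0.83 [ 27.3 116.1 120.2 178. ] (array([ 0.42598148, -0.0999779 ]), array([ 0.9,  0.1, -1.1, -0.2]))
0.68 [353.7   0.8 418.2  25. ] (array([0.30368248, 0.2262083 ]), array([-12.6, -24.6,   9.9,  35.7]))
0.54 [374.1 150.8 440.9 206.7] (array([0.46320948, 0.26954069]), array([-7.9, -4.2,  6.4,  4.3]))
pred [226.6 165.7 282.5 231.7]
```

View pics/w1.png

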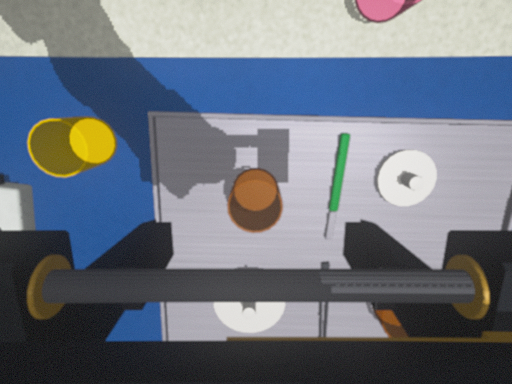

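The wrist view shows the cup at about [228,168,283,232], in agreement with the prediction, and the small cover at (407,178). I'm fitting both from colour masks.

```bash
cat > c.py <<'E'
from fit import *
im=np.ascontiguousarray(cv2.imread('pics/w1.png')[...,::-1]); c=get_calibration('wrist')
b,a=mask_box(im,(255,200),'amber'); print(b,a,fit([(c,b)],cupP,(.487,.098)))
for th in (170,185,200):
    try: b,a=mask_box(im,(407,178),th); print(b,a,fit([(c,b)],covP,(.47,.28)))
    except Exception as e: print(th,e)
E
python3 c.py
```

```text
[228. 169. 281. 231.] 1798 (array([0.48822906, 0.09870417]), array([-1.4, -2.1,  1.4,  2. ]))
[160. 114. 511. 267.] 34330 (array([0.47999706, 0.20185161]), array([ 147.8,   42.6, -144.8,  -54.1]))
[163. 119. 471. 266.] 24457 (array([0.48351514, 0.17840684]), array([ 126.3,   40.4, -123.9,  -50.6]))
[378. 146. 436. 206.] 2421 (array([0.46872782, 0.28800962]), array([-1.3,  1.4,  1.2, -1.4]))
```

```bash
python3 -m handwheel '[[[0.01,0,0,0,0,0],[0.025,0.02,-0.001,0,0,0],[0.039,0.05,-0.0025,0,0,0],[0.039,0.08,-0.0025,0,0,0],[0.039,0.1,-0.0025,0,0,0],[0.039,0.115,-0.0025,0,0,0],[0.039,0.115,-0.0025,0,0,0],[0.039,0.115,-0.0025,0,0,0]]]'
```

```text
clock: 3.13
tool_pos: [0.4879, 0.0988, 0.1235]
eef_rot: [-0.707, 0.0, 0.001, 0.707]
contact_force: [-0.6, -1.4, -0.3]
opening: 0.995
```

Aligned to within 1 mm. Descending to TCP z = 0.025, then closing gently at 8 N.

```bash
python3 -m handwheel '[[[0,0.02,0,0,0,0],[0,0.04,0,0,0,0],[0,0.06,0,0,0,0],[0,0.08,0,0,0,0],[0,0.093,0,0,0,0],[0,0.0985,0,0,0,0],[0,0.0985,0,0,0,0],[0,0.0985,0,0,0,0]]]' 1 8; python3 -m handwheel '[[[0,0,0,0,0,0],[0,0,0,0,0,0],[0,0,0,0,0,0],[0,0,0,0,0,0],[0,0,0,0,0,0],[0,0,0,0,0,0],[0,0,0,0,0,0],[0,0,0,0,0,0],[0,0,0,0,0,0],[0,0,0,0,0,0],[0,0,0,0,0,0],[0,0,0,0,0,0]]]' 0.2 8
```

```text
clock: 3.8
tool_pos: [0.4892, 0.0981, 0.0262]
eef_rot: [-0.707, -0.0, -0.001, 0.707]
contact_force: [-0.5, -0.3, -0.4]
opening: 0.999
clock: 4.8
tool_pos: [0.4888, 0.0975, 0.0256]
eef_rot: [-0.707, 0.0, -0.001, 0.707]
contact_force: [-0.3, 0.2, 5.6]
opening: 0.671
```

```bash
python3 -m handwheel '[[[0,-0.003,0,0,0,0],[0,-0.01,0,0,0,0],[0,-0.02,0,0,0,0],[0,-0.035,0,0,0,0],[0,-0.055,0,0,0,0],[0,-0.075,0,0,0,0],[0,-0.095,0,0,0,0],[0,-0.11,0,0,0,0],[0,-0.115,0,0,0,0],[0,-0.115,0,0,0,0],[0,-0.115,0,0,0,0]]]' 0.2 8; python3 wr.py w2 cup
```

```text
clock: 5.72
tool_pos: [0.4884, 0.0973, 0.1402]
eef_rot: [0.707, -0.001, 0.001, -0.707]
contact_force: [0.8, 0.1, -2.1]
opening: 0.672
tcp [0.4884 0.0973 0.1402] 5.7167
0.93 [178.3 176.8 336.8 337.8] (array([0.5486254 , 0.09725084]), array([ 40.8,  31.1, -40.8, -31. ]))
0.56 [  0.   69.9  67.8 151.7] (array([ 0.42819987, -0.06448177]), array([-30.7,  -2.8,  42.7,   7.4]))
pred [217.3 144.7 299.4 235.9]
```

View pics/w2.png

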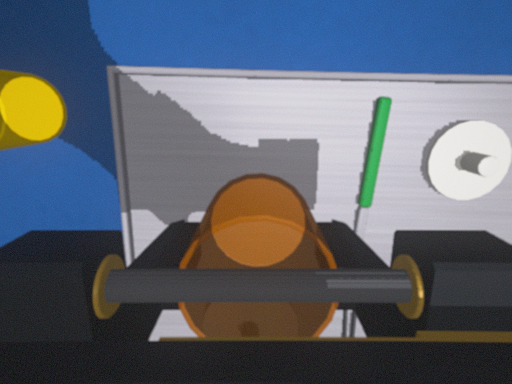

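The cup is held upright (opening 59 mm), with the cup spanning [178,177,337,338]. I'm moving part of the way towards the warmer and looking at the plate from there.

```bash
python3 -m handwheel '[[[0,0,-0.01,0,0,0],[0.002,0,-0.03,0,0,0],[0.004,0,-0.055,0,0,0],[0.006,0,-0.085,0,0,0],[0.008,0,-0.115,0,0,0],[0.01,0,-0.145,0,0,0],[0.012,0,-0.175,0,0,0],[0.012,0,-0.2,0,0,0],[0.012,0,-0.22,0,0,0],[0.012,0,-0.232,0,0,0],[0.012,0,-0.237,0,0,0],[0.012,0,-0.237,0,0,0]]]' 0.2 8; python3 wr.py w3 plate
cat > d.py <<'E'
from fit import *
c=get_calibration('top'); 
im=cv2.imread('pics/top0.png'); g=cv2.cvtColor(im,cv2.COLOR_BGR2HSV)[130:210,330:410]
print(pix2w(c,369,170,.032))
cw=get_calibration('wrist'); im=np.ascontiguousarray(cv2.imread('pics/w2.png')[...,::-1])
w=cv2.imread('pics/w3.png'); 
E
python3 d.py
```

```text
clock: 6.82
tool_pos: [0.4993, -0.1414, 0.1394]
eef_rot: [0.707, -0.002, 0.001, -0.707]
contact_force: [1.0, 0.5, -1.2]
opening: 0.669
tcp [ 0.4993 -0.1414  0.1394] 6.8167
0.67 [ 28.3 142.8 212.3 265.7] (array([ 0.51620444, -0.2600915 ]), array([ 27.1,  -0.8, -28. ,  -2.5]))
pred [ 55.4 176.3 180.9 291.1]
[ 0.54518418 -0.26855647  0.032     ]
```

View pics/w3.png

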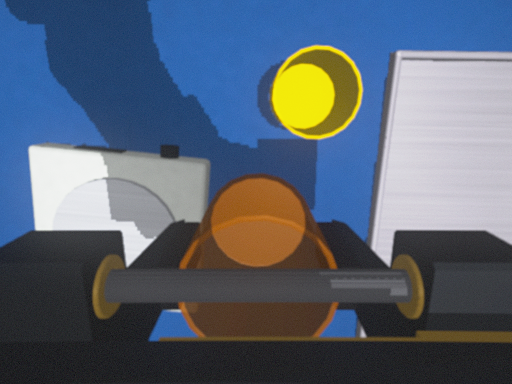

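The wrist view shows the warmer's near corners at about (30,145) and (210,160), and the plate's near edge at (115,178).

```bash
cat > e.py <<'E'
from fit import *
c=get_calibration('wrist')
A=pix2w(c,30,145,.026);B=pix2w(c,210,160,.026);d=(B-A)[:2];L=np.hypot(*d);n=np.array([-d[1],d[0]])/L
print(A,B,L,'c',(A+B)[:2]/2+.075*n,(A+B)[:2]/2-.075*n)
print('plate near edge',pix2w(c,115,178,.032))
Z=.002+.1394-.0256
for dz in(0,): 
    im=np.ascontiguousarray(cv2.imread('pics/w3.png')[...,::-1]); b=np.array([178.3,176.8,336.8,337.8])
    print('cup',fit([(c,b)],lambda x,y:cupP(x,y,Z),(.5,-.14)))
E
python3 e.py
```

```text
[ 0.46572642 -0.32877339  0.026     ] [ 0.47843548 -0.17911405  0.026     ] 0.15019799594598168 c [ 0.39734992 -0.24759756] [ 0.54681198 -0.26028987]
plate near edge [ 0.49273851 -0.25903912  0.032     ]
cup (array([ 0.4952765 , -0.13855826]), array([ -2.5, -12.5,   2.5,  10.7]))
```

Three estimates of the plate centre agree to within about 7 mm: wrist (0.547,-0.260), top (0.545,-0.269) and the two-camera fit (0.549,-0.269). I'm using (0.547,-0.264).

```bash
python3 -m handwheel '[[[0.005,0,-0.01,0,0,0],[0.012,0,-0.03,0,0,0],[0.022,0,-0.055,0,0,0],[0.034,0,-0.085,0,0,0],[0.044,0,-0.11,0,0,0],[0.0475,0,-0.12,0,0,0],[0.0475,0,-0.123,0,0,0],[0.0475,0.015,-0.123,0,0,0],[0.0475,0.035,-0.123,0,0,0],[0.0475,0.055,-0.123,0,0,0],[0.0475,0.07,-0.123,0,0,0],[0.0475,0.07,-0.123,0,0,0]]]' 0.2 8; python3 -m handwheel '[[[0,0.003,0,0,0,0],[0,0.006,0,0,0,0],[0,0.008,0,0,0,0],[0,0.009,0,0,0,0],[0,0.01,0,0,0,0],[0,0.01,0,0,0,0],[0,0.01,0,0,0,0]]]' 0.2 8
```

```text
clock: 7.92
tool_pos: [0.5452, -0.2593, 0.0674]
eef_rot: [-0.706, 0.001, 0.003, 0.708]
contact_force: [-0.7, 0.1, -1.2]
opening: 0.673
clock: 8.5
tool_pos: [0.5476, -0.2627, 0.0605]
eef_rot: [0.707, -0.0, 0.001, -0.707]
contact_force: [0.2, 0.0, -0.6]
opening: 0.677
```

```bash
python3 -m handwheel '[[[0,0.001,0,0,0,0],[0,0.002,0,0,0,0],[0,0.003,0,0,0,0],[0,0.003,0,0,0,0],[0,0.003,0,0,0,0],[0,0.003,0,0,0,0]]]' 0.2 8;  python3 -m handwheel '[[[0,0.0005,0,0,0,0],[0,0.001,0,0,0,0],[0,0.001,0,0,0,0],[0,0.001,0,0,0,0],[0,0.001,0,0,0,0]]]' 0.2 8
```

```text
clock: 9.0
tool_pos: [0.5475, -0.2626, 0.0572]
eef_rot: [-0.707, 0.001, -0.001, 0.707]
contact_force: [-0.0, 0.2, -0.8]
opening: 0.675
clock: 9.42
tool_pos: [0.5475, -0.2626, 0.0562]
eef_rot: [-0.707, 0.0, -0.001, 0.707]
contact_force: [-0.4, -0.8, -0.5]
opening: 0.672
```

```bash
python3 -m handwheel '[[[0,0.0004,0,0,0,0],[0,0.0008,0,0,0,0],[0,0.0008,0,0,0,0],[0,0.0008,0,0,0,0],[0,0.0008,0,0,0,0]]]' 0.2 8;  python3 -m handwheel '[[[0,0.0005,0,0,0,0],[0,0.0005,0,0,0,0],[0,0.0005,0,0,0,0],[0,0.0005,0,0,0,0]]]' 0.2 8
```

```text
clock: 9.83
tool_pos: [0.5476, -0.2626, 0.0557]
eef_rot: [0.707, -0.0, 0.001, -0.707]
contact_force: [-1.4, 0.3, 4.0]
opening: 0.672
clock: 10.17
tool_pos: [0.5476, -0.2626, 0.0556]
eef_rot: [0.707, -0.0, 0.001, -0.707]
contact_force: [-2.6, -0.0, 8.0]
opening: 0.672
```

Contact made (8 N). Easing back slightly, then opening.

```bash
python3 -m handwheel '[[[0,-0.0006,0,0,0,0],[0,-0.0006,0,0,0,0],[0,-0.0006,0,0,0,0]]]' 0.2 8; python3 -m handwheel '[[[0,0,0,0,0,0],[0,0,0,0,0,0],[0,0,0,0,0,0],[0,0,0,0,0,0],[0,0,0,0,0,0],[0,0,0,0,0,0],[0,0,0,0,0,0],[0,0,0,0,0,0],[0,0,0,0,0,0]]]' 1 8
```

```text
clock: 10.42
tool_pos: [0.5477, -0.2626, 0.0557]
eef_rot: [0.707, -0.0, 0.001, -0.707]
contact_force: [-1.0, 1.0, 3.6]
opening: 0.671
clock: 11.17
tool_pos: [0.5475, -0.2626, 0.0555]
eef_rot: [-0.707, 0.0, -0.001, 0.707]
contact_force: [-0.2, 0.2, 0.2]
opening: 1.001
```

```bash
python3 -m handwheel '[[[0,-0.01,0,0,0,0],[0,-0.03,0,0,0,0],[0,-0.055,0,0,0,0],[0,-0.085,0,0,0,0],[0,-0.115,0,0,0,0],[-0.01,-0.145,0,0,0,0],[-0.025,-0.17,0,0,0,0],[-0.04,-0.185,0,0,0,0],[-0.04,-0.185,0,0,0,0],[-0.04,-0.185,0,0,0,0],[-0.04,-0.185,0,0,0,0]]]' 1 8; cat > f.py <<'E'
from fit import *
s=r.get_state(); c=get_calibration('wrist'); im=snapshot('wrist'); cv2.imwrite('pics/w4.png',im[...,::-1]); print(s['tool_pos'])
f=lambda x,y:cupP(x,y,.032)
b,a=mask_box(im,(255,200),'amber'); print(b,a,fit([(c,b)],f,(.547,-.263)))
for d in boxes_of('cup','wrist')[:2]: print(d,fit([(c,np.array(d['bbox']))],f,(.547,-.263)))
n='top'; c=get_calibration(n); im=snapshot(n); cv2.imwrite('pics/top1.png',im[...,::-1]); b,a=mask_box(im,(365,165),'amber'); print(b,a,fit([(c,b)],f,(.547,-.263)))
E
python3 f.py
```

```text
clock: 12.08
tool_pos: [0.5077, -0.2624, 0.2402]
eef_rot: [-0.707, 0.0, -0.0, 0.707]
contact_force: [-0.3, 0.3, -0.6]
opening: 1.0
[ 0.50767898 -0.26236348  0.24017284]
[229. 175. 286. 243.] 1903 (array([ 0.54775581, -0.26235493]), array([-2. , -2.5,  2. ,  2.4]))
{'bbox': [228.0, 176.2, 288.6, 245.3], 'confidence': 0.87} (array([ 0.54973648, -0.26157083]), array([-0.1, -2. ,  0.1,  1.9]))
{'bbox': [367.2, 54.6, 454.8, 119.6], 'confidence': 0.85} (array([ 0.42763297, -0.11644411]), array([-4.7, -3.2,  3.7,  3.9]))
[358. 158. 369. 179.] 198 (array([ 0.54153318, -0.24137541]), array([-11. ,  -3.7,  10.5,   3.8]))
```

View pics/w4.png

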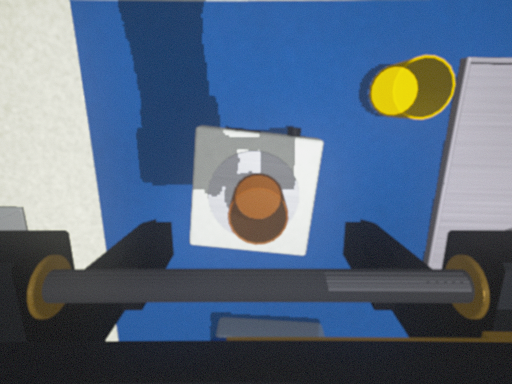

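The cup stands upright on the plate, with its base centre at (258,197) against a plate centre of about (254,195). Its axis fits at (0.548,-0.262). Next is the cover.

```bash
python3 -m handwheel '[[[-0.005,0,0.02,0,0,0],[-0.01,0,0.055,0,0,0],[-0.015,0,0.095,0,0,0],[-0.02,0,0.135,0,0,0],[-0.025,0,0.175,0,0,0],[-0.03,0,0.215,0,0,0],[-0.035,0,0.255,0,0,0],[-0.04,0,0.295,0,0,0],[-0.05,0,0.335,0,0,0],[-0.06,0,0.375,0,0,0],[-0.065,0,0.415,0,0,0],[-0.07,0,0.45,0,0,0]]]' 1 8;python3 -m handwheel '[[[0,0,0.03,0,0,0],[0,0,0.06,0,0,0],[0,0,0.085,0,0,0],[0,0,0.1,0,0,0],[0,0,0.1,0,0,0],[0,0,0.1,0,0,0],[0,0,0.1,0,0,0]]]' 1 8
cat > g.py <<'E'
from fit import *
s=r.get_state(); c=get_calibration('wrist'); im=snapshot('wrist'); cv2.imwrite('pics/w5.png',im[...,::-1]); print(s['tool_pos'])
for th in (195,205,215):
    b,a=mask_box(im,w2pix(c,(.469,.288,.02)),th); print(th,b,a,fit([(c,b)],covP,(.469,.288)))
for d in boxes_of('cover','wrist')[:2]: print(d,fit([(c,np.array(d['bbox']))],covP,(.469,.288)))
E
python3 g.py
```

```text
clock: 13.23
tool_pos: [0.4372, 0.1908, 0.2399]
eef_rot: [-0.707, 0.0, 0.001, 0.707]
contact_force: [1.6, 0.2, -0.5]
opening: 1.0
clock: 13.82
tool_pos: [0.4383, 0.2861, 0.2398]
eef_rot: [0.708, -0.001, 0.0, -0.706]
contact_force: [-0.6, -1.1, 0.1]
opening: 1.0
[0.43826271 0.2860564  0.23979903]
195 [236. 159. 258. 170.] 193 (array([0.44495469, 0.27267021]), array([-18.1, -21.9,  18.1,  24.8]))
205 [229. 181. 286. 214.] 1408 (array([0.4865025 , 0.28550418]), array([  0.2, -10.6,  -0.2,  11.5]))
215 [229. 181. 286. 214.] 1351 (array([0.4865025 , 0.28550418]), array([  0.2, -10.6,  -0.2,  11.5]))
{'bbox': [227.3, 159.6, 286.2, 216.5], 'confidence': 0.69} (array([0.47334654, 0.2846045 ]), array([ 0.9,  0.5, -0.9, -0.6]))
```

View pics/w5.png

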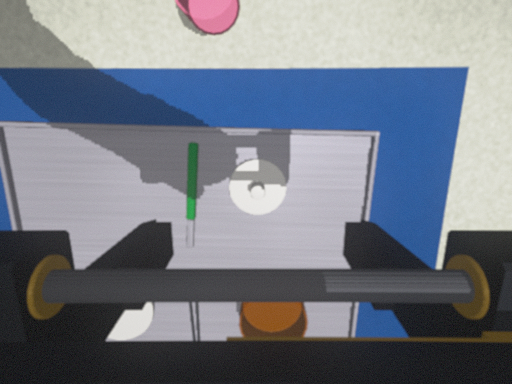

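The small cover's disc spans [229,159,286,215] in the wrist view, giving a centre at (0.472,0.285). Descending.

```bash
python3 -m handwheel '[[[0.015,0.01,0,0,0,0],[0.034,0.03,-0.001,0,0,0],[0.034,0.06,-0.001,0,0,0],[0.034,0.09,-0.001,0,0,0],[0.034,0.12,-0.001,0,0,0],[0.034,0.145,-0.001,0,0,0],[0.034,0.165,-0.001,0,0,0],[0.034,0.18,-0.001,0,0,0],[0.034,0.18,-0.001,0,0,0],[0.034,0.18,-0.001,0,0,0],[0.034,0.18,-0.001,0,0,0]]]' 1 8; python3 - <<'E'
from fit import *
s=r.get_state(); c=get_calibration('wrist'); im=snapshot('wrist'); cv2.imwrite('pics/w6.png',im[...,::-1]); print(s['tool_pos'])
for d in boxes_of('cover','wrist')[:2]: print(d,fit([(c,np.array(d['bbox']))],covP,(.469,.288)))
E
```

```text
clock: 14.83
tool_pos: [0.473, 0.2863, 0.0614]
eef_rot: [-0.707, 0.001, -0.001, 0.707]
contact_force: [0.2, -0.5, 0.6]
opening: 1.001
[0.47300753 0.2862732  0.06143691]
{'bbox': [200.1, 153.2, 312.0, 257.2], 'confidence': 0.71} (array([0.47269803, 0.28544226]), array([ 2.1,  0.1, -2.1, -0.3]))
```

View pics/w6.png

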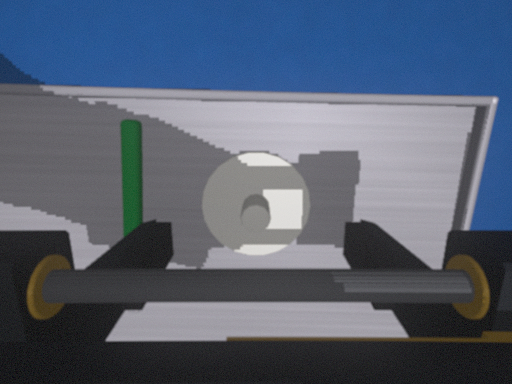

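The knob is centred at (256,213), within 1 mm. Descending to tip z ≈ 0.0165 and gripping.

```bash
python3 -m handwheel '[[[0,0.015,-0.001,0,0,0],[0,0.03,-0.001,0,0,0],[0,0.038,-0.001,0,0,0],[0,0.042,-0.001,0,0,0],[0,0.045,-0.001,0,0,0],[0,0.045,-0.001,0,0,0],[0,0.045,-0.001,0,0,0],[0,0.045,-0.001,0,0,0]]]' 1 8; python3 -m handwheel '[[[0,0,0,0,0,0],[0,0,0,0,0,0],[0,0,0,0,0,0],[0,0,0,0,0,0],[0,0,0,0,0,0],[0,0,0,0,0,0],[0,0,0,0,0,0],[0,0,0,0,0,0],[0,0,0,0,0,0],[0,0,0,0,0,0],[0,0,0,0,0,0],[0,0,0,0,0,0]]]' -0.9 10;  python3 -m handwheel '[[[0,0,0,0,0,0],[0,0,0,0,0,0],[0,0,0,0,0,0],[0,0,0,0,0,0]]]'
```

```text
clock: 15.6
tool_pos: [0.4726, 0.2858, 0.0161]
eef_rot: [-0.707, 0.0, -0.001, 0.707]
contact_force: [0.1, 0.5, 0.6]
opening: 0.999
clock: 16.6
tool_pos: [0.4723, 0.2855, 0.0155]
eef_rot: [-0.707, 0.001, -0.001, 0.707]
contact_force: [0.0, 0.3, -0.4]
opening: 0.202
clock: 16.93
tool_pos: [0.4723, 0.2855, 0.0155]
eef_rot: [-0.707, 0.001, -0.001, 0.707]
contact_force: [0.0, -0.3, 0.1]
opening: 0.196
```

```bash
python3 -m handwheel '[[[0,-0.005,0,0,0,0],[0,-0.015,0,0,0,0],[0,-0.035,0,0,0,0],[0,-0.06,0,0,0,0],[0,-0.09,0,0,0,0],[0,-0.12,0,0,0,0],[0,-0.15,0,0,0,0],[0,-0.175,0,0,0,0],[0,-0.185,0,0,0,0],[0,-0.185,0,0,0,0],[0,-0.185,0,0,0,0],[0,-0.185,0,0,0,0]]]'; python3 - <<'E'
from fit import *
s=r.get_state(); c=get_calibration('wrist'); im=snapshot('wrist'); cv2.imwrite('pics/w7.png',im[...,::-1]); p=s['tool_pos'];print(p)
f=lambda x,y:covP(x,y,p[2]-.0135)
for d in boxes_of('cover','wrist')[:2]: print(d,fit([(c,np.array(d['bbox']))],f,p[:2]))
print('pred',model(c,f(*p[:2])))
E
```

```text
clock: 17.93
tool_pos: [0.4715, 0.2847, 0.1991]
eef_rot: [0.708, -0.001, -0.0, -0.706]
contact_force: [0.0, -0.4, -1.0]
opening: 0.201
[0.47151139 0.28467261 0.19912709]
{'bbox': [183.4, 168.9, 328.7, 270.3], 'confidence': 0.74} (array([0.46500434, 0.28401676]), array([  3.2, -13.9,  -3.2,  16.5]))
pred [188.61505508 167.63464558 326.07831722 297.26042254]
```

View pics/w7.png

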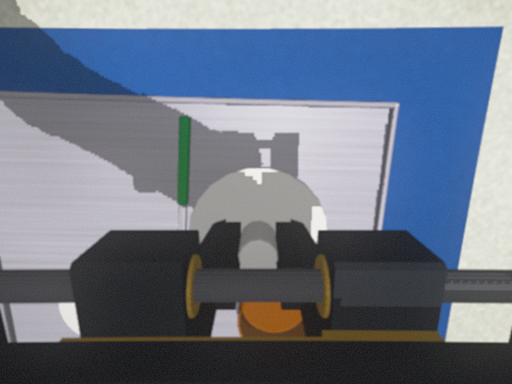

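The cover is held level. Its disc's left, right and top edges at 189, 327 and 168 match the prediction for a cover centred on the TCP. Carrying it to the cup.

```bash
python3 -m handwheel '[[[0,0,-0.015,0,0,0],[0.005,0,-0.045,0,0,0],[0.01,0,-0.08,0,0,0],[0.015,0,-0.12,0,0,0],[0.02,0,-0.16,0,0,0],[0.025,0,-0.2,0,0,0],[0.03,0,-0.24,0,0,0],[0.035,0,-0.28,0,0,0],[0.04,0,-0.32,0,0,0],[0.045,0,-0.355,0,0,0],[0.05,0,-0.385,0,0,0],[0.055,0,-0.4,0,0,0]]]';python3 -m handwheel '[[[0.005,0,-0.03,0,0,0],[0.01,0,-0.06,0,0,0],[0.015,0,-0.09,0,0,0],[0.02,0,-0.12,0,0,0],[0.021,0,-0.14,0,0,0],[0.021,0,-0.147,0,0,0],[0.021,0,-0.147,0,0,0],[0.021,0,-0.147,0,0,0],[0.021,0,-0.147,0,0,0],[0.021,0,-0.147,0,0,0]]]'
```

```text
clock: 19.03
tool_pos: [0.5254, -0.1201, 0.1988]
eef_rot: [0.708, -0.004, 0.001, -0.706]
contact_force: [-0.3, 0.6, -0.4]
opening: 0.197
clock: 19.87
tool_pos: [0.5478, -0.2591, 0.2005]
eef_rot: [-0.707, -0.001, 0.001, 0.708]
contact_force: [-1.1, 0.1, 0.1]
opening: 0.199
```

```bash
python3 -m handwheel '[[[0,0.01,-0.002,0,0,0],[0,0.03,-0.003,0,0,0],[0,0.05,-0.003,0,0,0],[0,0.065,-0.003,0,0,0],[0,0.073,-0.003,0,0,0],[0,0.076,-0.003,0,0,0],[0,0.076,-0.003,0,0,0],[0,0.076,-0.003,0,0,0],[0,0.076,-0.003,0,0,0]]]'; python3 - <<'E'
from fit import *
s=r.get_state(); print(s['tool_pos'],R.from_quat(s['eef_rot']).as_matrix().round(4)[:,1])
n='scene'; im=snapshot(n); c=get_calibration(n); u,v=w2pix(c,(.548,-.262,.1)).astype(int); print(u,v)
cv2.imwrite('pics/s2.png',cv2.resize(im[v-60:v+70,max(u-80,0):u+80],None,fx=4.5,fy=4.5,interpolation=3)[...,::-1])
E
```

```text
clock: 20.62
tool_pos: [0.5482, -0.2646, 0.1254]
eef_rot: [0.707, 0.0, 0.001, -0.707]
contact_force: [0.4, 0.8, -0.7]
opening: 0.2
[ 0.54823102 -0.26461817  0.12540692] [ 1.7e-03 -4.0e-04 -1.0e+00]
149 280
```

View pics/s2.png

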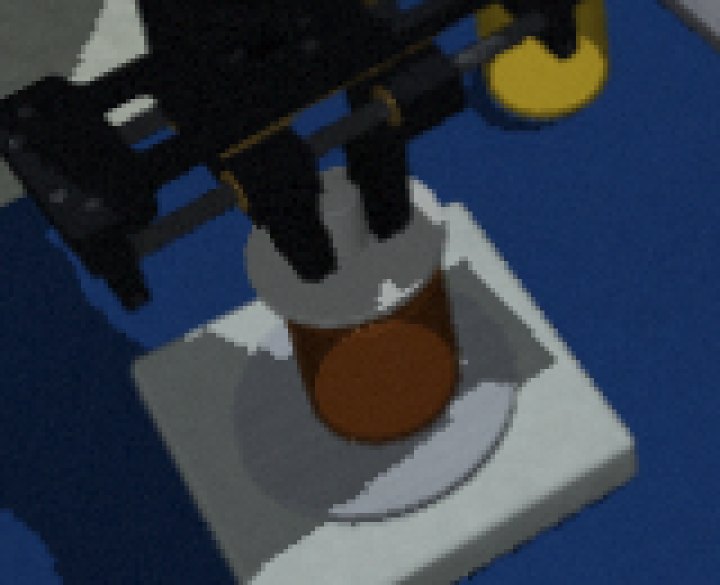

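The cover hovers over the cup in the scene view: disc centre about (347,258), cup base about (387,383). One numeric check of the alignment from this view before I lower it.

```bash
python3 - <<'E'
from h import *
c=get_calibration('scene'); S=lambda u,v:(69+u/4.5-.4,220+v/4.5-.4)
print('cup base',pix2w(c,*S(386.5,381),.034),'disc',pix2w(c,*S(347,258),.1254-.0135+.0105))
I=lambda P:(np.array(w2pix(c,P))-[68.6,219.6])*4.5
from fit import ring
for nm,P in [('disc bottom',ring(.5482,-.2646,.1179,.036)),('disc top',ring(.5482,-.2646,.1229,.036)),('cup base',ring(.5478,-.2625,.032,.03)),('plate',ring(.547,-.264,.032,.055))]:
    q=np.array([I(p) for p in P]); print(nm,q.min(0).round(),q.max(0).round())
E
```

```text
cup base [ 0.54785547 -0.26341178  0.034     ] disc [ 0.55477644 -0.26936322  0.1224    ]
disc bottom [250. 173.] [450. 329.]
disc top [247. 164.] [449. 321.]
cup base [312. 320.] [466. 449.]
plate [242. 272.] [525. 507.]
```

Both agree to within about 1 mm. Correcting y by +2 mm and lowering slowly.

```bash
python3 -m handwheel '[[[0,0.001,0.001,0,0,0],[0,0.003,0.002,0,0,0],[0,0.005,0.002,0,0,0],[0,0.007,0.002,0,0,0],[0,0.0075,0.002,0,0,0],[0,0.0075,0.002,0,0,0]]]';python3 -m handwheel '[[[0,0.001,0,0,0,0],[0,0.002,0,0,0,0],[0,0.003,0,0,0,0],[0,0.003,0,0,0,0],[0,0.003,0,0,0,0]]]'
```

```text
clock: 21.17
tool_pos: [0.5473, -0.2626, 0.1167]
eef_rot: [-0.707, 0.001, -0.0, 0.707]
contact_force: [0.4, 0.0, -0.5]
opening: 0.203
clock: 21.58
tool_pos: [0.5475, -0.2626, 0.1139]
eef_rot: [-0.707, 0.001, -0.0, 0.707]
contact_force: [0.8, -0.6, 0.7]
opening: 0.199
```

```bash
python3 -m handwheel '[[[0,0.001,0,0,0,0],[0,0.002,0,0,0,0],[0,0.003,0,0,0,0],[0,0.003,0,0,0,0],[0,0.003,0,0,0,0]]]';python3 -m handwheel '[[[0,0.0005,0,0,0,0],[0,0.001,0,0,0,0],[0,0.001,0,0,0,0],[0,0.001,0,0,0,0]]]'
```

```text
clock: 22.0
tool_pos: [0.5474, -0.2626, 0.1109]
eef_rot: [-0.707, 0.001, -0.0, 0.707]
contact_force: [-0.2, -0.1, 0.2]
opening: 0.199
clock: 22.33
tool_pos: [0.5475, -0.2626, 0.1099]
eef_rot: [-0.707, 0.001, -0.001, 0.707]
contact_force: [0.4, -0.2, -0.6]
opening: 0.2
```

```bash
python3 -m handwheel '[[[0,0.0004,0,0,0,0],[0,0.0006,0,0,0,0],[0,0.0006,0,0,0,0],[0,0.0006,0,0,0,0]]]';python3 -m handwheel '[[[0,0.0004,0,0,0,0],[0,0.0004,0,0,0,0],[0,0.0004,0,0,0,0],[0,0.0004,0,0,0,0]]]'
```

```text
clock: 22.67
tool_pos: [0.5476, -0.2626, 0.1096]
eef_rot: [0.707, -0.0, 0.001, -0.707]
contact_force: [-0.4, 1.2, 2.0]
opening: 0.2
clock: 23.0
tool_pos: [0.5476, -0.2626, 0.1095]
eef_rot: [0.707, -0.0, 0.001, -0.707]
contact_force: [-1.3, 0.6, 5.4]
opening: 0.198
```

Seated at the predicted height (TCP z 0.1095). Easing back, releasing and retreating.

```bash
python3 -m handwheel '[[[0,-0.0006,0,0,0,0],[0,-0.0006,0,0,0,0]]]'; python3 -m handwheel '[[[0,0,0,0,0,0],[0,0,0,0,0,0],[0,0,0,0,0,0],[0,0,0,0,0,0],[0,0,0,0,0,0],[0,0,0,0,0,0],[0,0,0,0,0,0],[0,0,0,0,0,0]]]' 0.2 8;python3 -m handwheel '[[[0,-0.005,0,0,0,0],[0,-0.015,0,0,0,0],[0,-0.035,0,0,0,0],[0,-0.06,0,0,0,0],[0,-0.09,0,0,0,0],[-0.01,-0.12,0,0,0,0],[-0.025,-0.14,0,0,0,0],[-0.04,-0.15,0,0,0,0],[-0.04,-0.15,0,0,0,0],[-0.04,-0.15,0,0,0,0]]]'; python3 - <<'E'
from fit import *
n='scene'; im=snapshot(n); c=get_calibration(n)
cv2.imwrite('pics/s3.png',cv2.resize(im[220:350,69:229],None,fx=4.5,fy=4.5,interpolation=3)[...,::-1])
q=np.array([(w2pix(c,p)-[68.6,219.6])*4.5 for p in covP(.5476,-.2626,.096)]); print(q.min(0),q.max(0))
c=get_calibration('wrist'); im=snapshot('wrist')
f=lambda x,y:covP(x,y,.096)
for d in boxes_of('cover','wrist')[:2]: print(d,fit([(c,np.array(d['bbox']))],f,(.548,-.262)))
E
```

```text
clock: 23.17
tool_pos: [0.5476, -0.2626, 0.1095]
eef_rot: [-0.707, 0.0, -0.001, 0.707]
contact_force: [-0.2, 0.6, 3.1]
opening: 0.199
clock: 23.83
tool_pos: [0.5475, -0.2626, 0.1096]
eef_rot: [-0.707, 0.001, -0.001, 0.707]
contact_force: [-0.4, -0.1, 1.1]
opening: 0.599
clock: 24.67
tool_pos: [0.5074, -0.263, 0.2608]
eef_rot: [0.708, -0.0, 0.001, -0.707]
contact_force: [0.7, 0.2, -0.2]
opening: 0.602
[259.7531027 188.0357053] [459.2238937 352.2366448]
{'bbox': [221.2, 176.9, 298.0, 246.6], 'confidence': 0.83} (array([ 0.54869212, -0.26058578]), array([ 3.5,  1.1, -3.5, -1.5]))
```

View pics/s3.png

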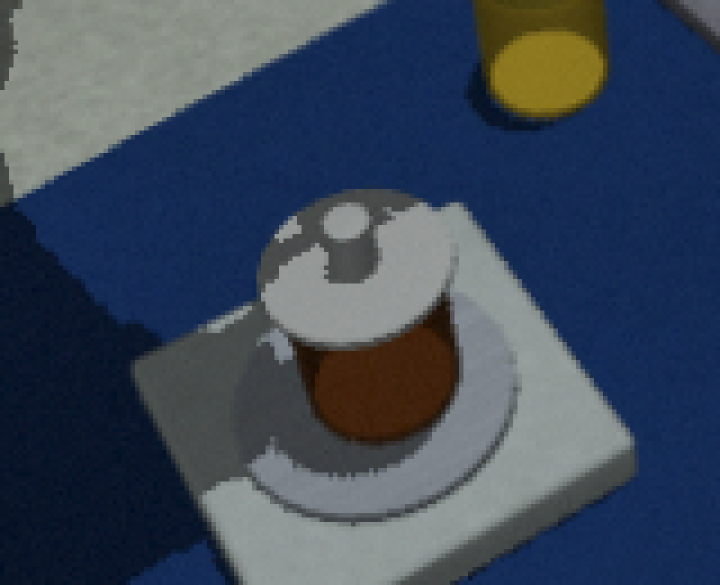

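The cover sits level on the cup. Its disc spans [258,188,458,350], against a predicted [260,188,459,352] for a seated cover. The arm is clear, so I'm handing in.

```bash
python3 -c "
from plant import r,job
print(job.finish_job()); s=r.get_state(); print(s['clock'],s['contact_force'])"
```

```text
the job is handed in; nothing more can be done
None
the job is handed in; nothing more can be done
```

The amber cup now stands in the middle of the warmer's plate with the smaller cover seated on it. I handed the job in just after the 24.7 s reading, but the system reports no verdict. I gripped the cup at 8 N and set it down with about 8 N of contact force. I gripped the cover by its knob at 10 N, and it went in without resistance until it seated at about 5 N.

**Last checks:**
- **Cover height:** it seated with the TCP at 0.1095 m, exactly the height predicted.
- **Cover position:** in the scene view the disc's edges match a level, seated cover to about 2 pixels of the enlarged crop, under 1 mm. The network's wrist box put it about 2 mm off in y, with poor residuals of 3.5 pixels, so I trust it less.
- **Cup on the plate:** it stands upright, about 5 mm or less from the plate's centre; my estimates of that centre differed by up to 9 mm.
- **Arm:** it was well clear, with no contact force beyond the usual noise.

**Checks that failed or were not made:**
- One top-camera cup fit after placing was unusable because the colour mask caught only part of the cup, and I ignored it.
- I did not measure the bystanders again at the end; nothing suggested any of them had been touched.

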